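# Gauge an end cap on the dial comparator

### The job

Check the white tube end cap, which stands before the guides, on the dial comparator: push it along the plate with the fingertips, in through the narrow gap between the two aluminium guide cheeks, until its flange stops against the two steel anvil pins and has pressed the dial's spring plunger in. Finish with the fingertips still holding it gently against the pins so that the dial can be read, because the plunger pushes it back out if you let go. Do not grip, lift or tip the cap, do not touch the plunger yourself, and leave the other parts and tools where they are.

Things in the scene. Friction and masses are not known exactly. Their poses are not given: they have to be found in the camera images.
- end_cap: White plastic tube end cap, loose, standing flange down. Flange: a disc 45 mm across, 8 mm thick, at the bottom; on it a hub 28 mm across; 26 mm high in all. Origin: centre of its underside, z up; it is round, so yaw does not matter. About 30 g: it may tip if pushed high on the hub, so push the rim of the flange, whose upper edge is 8 mm above the plate.
- comparator: Dial comparator, fixed to the bench. Its x axis is the pushing direction (roughly away from the robot), y to its left, z up; origin on the bench top under the middle of the gap. Dark steel plate, top at z = 10 mm, x from -131 to 72, y from -85 to 85 mm; line scribed along y = 0 before the gap. Cheeks, pins and dial stand on it as told under gap_mid, seat and dial.
- gap_mid (a point): Point on the plate's top in the middle of the gap (comparator x = 0, y = 0). Two aluminium guide cheeks flank it, 16 mm high, 18 mm wide in y, from x = -29 to 39 mm, with round ends of 9 mm radius; their inner faces are at y = -24 and +24 mm, so the gap is 48 mm wide for the 45 mm flange.
- seat (a point): Point on the plate's top where the centre of the cap's underside is when its flange rests against both anvil pins: comparator x = 40 mm, y = 0. The pins are steel, 8 mm across, 12 mm high, at x = 64 mm and y = -11 and +11 mm.
- dial (a point): Centre of the dial's white face, which looks up, 56 mm across with its black bezel: comparator x = 121 mm, y = 0, 26 mm above the bench. A clamp block (x 72 to 90, y -15 to 15 mm, 26 mm high) holds it.
- plunger (a joint): How far the dial's spring plunger is pushed in, in m: 0 at rest, 0.006 with the cap against both pins, limit 0.010. It moves along the comparator's +x; at rest its ball tip (5.6 mm across) is at comparator x = 56 mm, y = 0, 4 mm above the plate. The spring pushes back with 0.6 N at rest and 1.5 N at 0.006. The needle turns with it.
- chain_wheel: White chain wheel, 39 mm across, 18 mm high, loose, standing on the plate on the left of the left guide cheek. Origin: centre of its underside. Not to be moved.
- chain_drive: Cream round chain drive housing with two lugs, 58x48x15 mm, loose on the bench on the left. Not to be moved.
- bracket_up: White L bracket standing upright, 35x48x57 mm, loose on the bench on the left. Not to be moved.
- bracket_side: White L bracket on its side, 57x48x35 mm, loose on the bench on the left. Not to be moved.
- tape_measure: Yellow and black tape measure, 33x79x65 mm, loose on the bench at the far left. Not to be moved.
- pliers: Pliers with red sleeves, 58x178x12 mm, loose on the bench at the back left. Not to be moved.
Things that resemble listed ones, but are neither listed nor needed, are in the scene too. Leave any green, pink or red look-alike of the end_cap alone.

How it is judged:
On the way, in this order (a step that is already met when the one before it is completed fails the run):
1. the end cap is in the gap between the guide cheeks, flat on the plate (x of end_cap in the frame of comparator between -0.015 and 0.015 m and y of end_cap in the frame of comparator between -0.003 and 0.003 m and z of end_cap in the frame of comparator below 0.013 m), for 0.04 s.
2. the end cap is pressed against the anvil pins by the fingertips, with the plunger in (horizontal distance between end_cap and seat below 0.0025 m and value of joint plunger above 0.0045 m and contact force between the fingers and end_cap above 0.3 N and angle between end_cap's own z axis and vertical below 0.06 rad), for 0.4 s.
At the end, for the whole second after the job is handed in: The cap stands flat on the plate (tilt under 0.06 rad) with its centre within 2.5 mm of the seat point, the plunger is pressed in more than 4.5 mm (6 mm nominal), and the fingertips still push the cap with 0.3 to 20 N; nothing moves (all of step 2 and contact force between the fingers and end_cap below 20 N and z of end_cap in the frame of comparator below 0.012 m and linear speed of end_cap below 0.01 m/s); the arm keeps its last pose, push and grip.
It fails at once if the end cap is lifted more than 6 mm off the plate (z of end_cap in the frame of comparator above 0.016 m).
It fails at once if the end cap is tipped (angle between end_cap's own z axis and vertical above 0.25 rad).
It fails at once if the end cap is gripped or rammed (over 30 N) (contact force between the fingers and end_cap above 30 N).
It fails at once if the robot touches the dial's plunger itself (contact force between the arm and plunger above 0.3 N).
It fails at once if a bystander (chain wheel, chain drive, bracket, tape measure or pliers) is moved more than 15 mm (distance of any of chain_wheel, chain_drive, bracket_up, bracket_side, tape_measure, pliers from where it was at the start of the episode above 0.015 m).
It also fails if it takes over 54 s, if anything falls off the work surface, if the arm or the gripper's body presses on something with over 40 N, if the wrist force passes 120 N, or if a joint passes its speed limit or range.

### The arm

A 6-joint arm with a two-finger parallel gripper is mounted at the origin on a cart in front of the work surface, level with it; the furniture and walls round the work are solid. World frame = base frame: x ahead of the robot, y to its left, z up, the work surface at z = 0. Lengths are in m, angles in rad, forces in N, time in s.
With the tool pointing down it reaches from about 0.35 to 0.725 m from the base axis. Payload 4.3 kg.
Tool frame: the origin (TCP) lies midway between the tips of the shut fingers; the grasp point (between the pads) lies 19 mm behind it (arm.grip_depth is the distance from the TCP to the grasp point, in m); z points along the fingers, y is the line along which they close (so a half turn about z gives the same grasp; the last joint's range is limited). The gripper opens to 85 mm and grips with 20 to 120 N. Pads are 22 mm wide; open, the fingers measure 114 mm over their backs; the gripper's body (76 mm by 85 mm) begins 54 mm behind the grasp point. The pads swing forward as they close: fully open they stand 13 mm farther back than shut.
Start: joints at [-1.217, 0.377, 0.081, 1.274, 0, 1.46], TCP at [0.257, -0.514, 0.231] pointing down, gripper open.
Joint ranges: [-2.72, 2.72], [-0.84, 1.66], [-1.02, 1.22], [-1.77, 2.12], [-1.37, 1.28], [-3.14, 3.14]. Speed limits (rad/s): [2.57, 2.57, 3.14, 3.14, 3.14, 3.14].

### API

Orientations are given as a unit quaternion [w, x, y, z].
In Python, from rig import monitor, get_image, camera_params, job, arm gives the robot as it stands.
- The arm moves only by the shell command python3 -m pendant 'ROWS' [FORCE]. ROWS is JSON, a list of rows, each a list of 5 numbers: the shift along the tool's x, y, z in m, then the turn about the tool's z in rad, then the gripper command: -1 is fully open, 1 is shut, values between are in proportion. In form: [[tx, ty, tz, twist, fingers], ...]. A call has 1 to 20 rows; each row is the pose to reach, as a shift and turn from the pose commanded when the call began, along the tool's axes at that moment; what a row does not reach only later rows make up. A row lasts 1/8 s, in which the tool goes at most 62.5 mm and 10.7 degrees, less where a joint would pass 70% of its speed; a pose out of reach is approached as far as the arm can. A call with a gripper value outside its range is refused whole. The fingers move at their own pace and stop on an object; FORCE is the grip in N (left out, the last holds). Time passes only in rows, so rows that repeat a pose let the fingers close. It gives the time, the measured TCP pose, the force, the opening and the grip force at its end, in the units of the state.
- monitor.sense(): the state, without advancing time (a new reading comes with each control period).
- get_image(name): name is "side" or "top" or "wrist"; returns the picture (384x512x3 uint8, blue, green, red); there is no depth.
- camera_params(name): a dict with "camera_matrix" (3x3 intrinsics, pixels), "view" (4x4, takes a point from world to camera coordinates). Camera axes: x right, y down, z forward; pixel columns grow to the right and rows downward; lengths in m; the calibration is good to about 2 mm. A picture is of the moment at which its call begins: read the wrist's pose just before it. camera_params takes no time and is no camera call; for the wrist camera it gives the pose at the moment of the call.
- job.finish_job(): hands the job in; it is judged then, once.
The state is a dict: "time_s": time; "joint_positions": joint angles; "qvel": joint speeds; "effort": joint torques, N m; "ee_pos": TCP position; "ee_rot": TCP orientation; "contact_force": force on the tool from outside, world axes, zero at the start; "torque": the same for the moment, N m; "width": finger opening in m; "grip_force": force on a finger pad.
Only numpy, scipy, OpenCV 4.12 (cv2) and the standard library are available. Lean on these libraries where they do the work, as an engineer would, in place of code of your own. Each camera call takes 0.05 s, during which the arm holds its last target. There are 200 camera calls.

## Working session

There is one attempt and no reset: what is moved stays moved. The work goes in short steps, Python scripts to look and compute and a shell command to move; the robot and the scene stay as the last step left them, time stands still between calls to the robot, and variables do not carry over. Pictures are saved under pics/ and viewed, at most 12 in all, crops included, and the job is handed in when it is done.

```bash
mkdir -p pics; ls; python3 - <<'E'
from rig import monitor, get_image, camera_params
import cv2, numpy as np
s=monitor.sense(); print(s['time_s'],s['ee_pos'],s['ee_rot'],s['width'])
a=get_image('top');b=get_image('side')
cv2.imwrite('pics/top0.png',a);cv2.imwrite('pics/side0.png',b)
for n in('top','side'):
  p=camera_params(n);print(n,np.round(p['camera_matrix'],1).tolist(),np.round(p['view'],3).tolist())
E
```

```text
pics
0.0 [ 0.2569915  -0.51361564  0.23033026] [-1.04881265e-03  9.73229500e-01  2.29833031e-01 -1.33304154e-04] 0.08531047793581992
top [[464.1, 0.0, 258.9], [0.0, 464.1, 192.0], [0.0, 0.0, 1.0]] [[0.013, -1.0, -0.015, 0.223], [-0.98, -0.01, -0.198, 0.534], [0.197, 0.017, -0.98, 0.943], [0.0, 0.0, 0.0, 1.0]]
side [[396.1, 0.0, 263.7], [0.0, 396.1, 191.6], [0.0, 0.0, 1.0]] [[-0.991, -0.136, 0.013, 0.565], [-0.084, 0.531, -0.843, -0.006], [0.108, -0.836, -0.537, 1.009], [0.0, 0.0, 0.0, 1.0]]
```

View pics/top0.png

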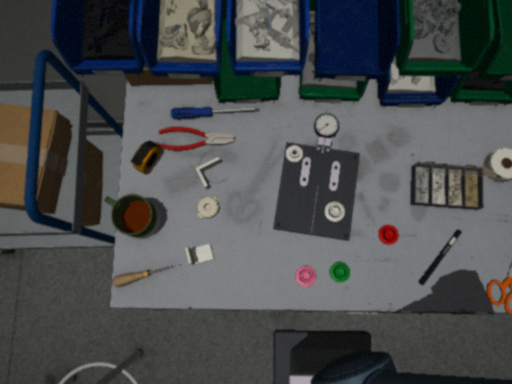

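View pics/side0.png

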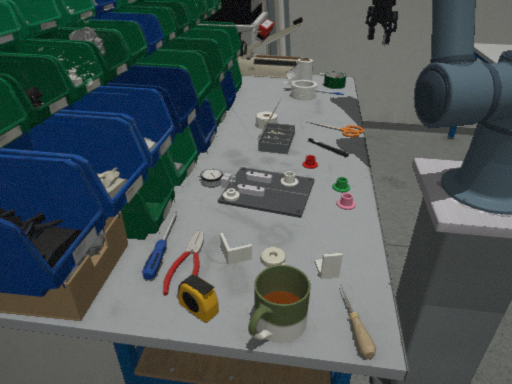

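The top view shows the white cap at about (334,211) and the cheeks at (305,172) and (334,175). The dial is at (326,124) and the chain wheel at (293,153). Next I'll measure these.

```bash
cat > h.py <<'E'
import numpy as np, cv2
from rig import camera_params
def ray(p,uv,z):
    K=np.array(p['camera_matrix']);V=np.array(p['view']);R,t=V[:3,:3],V[:3,3]
    c=-R.T@t;d=R.T@np.linalg.solve(K,[*uv,1.]);return c+d*(z-c[2])/d[2]
def proj(p,X):
    K=np.array(p['camera_matrix']);V=np.array(p['view']);q=K@(V[:3,:3]@np.array(X)+V[:3,3]);return q[:2]/q[2]
E
python3 - <<'E'
from h import *
p=camera_params('top');im=cv2.imread('pics/top0.png');hsv=cv2.cvtColor(im,cv2.COLOR_BGR2HSV);g=im.max(2)
roi=np.zeros_like(g);roi[105:250,265:370]=255
w=((g>150)&(hsv[...,1]<60)&(roi>0)).astype(np.uint8)
n,l,st,c=cv2.connectedComponentsWithStats(w)
for i in range(1,n):
  if st[i,4]>15: print(st[i],c[i].round(1))
d=((g<90)&(roi>0)).astype(np.uint8)
d=cv2.morphologyEx(d,cv2.MORPH_CLOSE,np.ones((5,5)))
cs=max(cv2.findContours(d,0,2)[0],key=cv2.contourArea)
r=cv2.minAreaRect(cs);print(r)
b=cv2.boxPoints(r);W=np.array([ray(p,q,.01) for q in b]);print(W.round(4), np.linalg.norm(np.diff(W,axis=0),axis=1))
for nm,uv,z in[('dial',(326.5,124.5),.026),('cap',(334.5,211),.036)]:print(nm,ray(p,uv,z).round(4))
cv2.imwrite('pics/crop1.png',cv2.resize(im[105:250,265:370],None,fx=4,fy=4,interpolation=cv2.INTER_CUBIC))
E
```

```text
[318 117  18  17 209] [326.5 124.4]
[319 138   5   6  23] [320.7 140.5]
[325 139   6   6  23] [327.4 141.6]
[287 146  15  15 137] [293.7 153.1]
[301 163   9  22 105] [304.5 173.4]
[333 162   6   5  18] [335.5 164. ]
[330 169   9  21 108] [333.9 178.2]
[325 203  19  18 125] [333.8 212. ]
[331 208   8   7  48] [334.8 211.1]
((317.6507873535156, 188.4160919189453), (77.12799072265625, 93.774169921875), 8.471144676208496)
[[ 0.4572  0.1984  0.01  ]
 [ 0.672   0.1683  0.01  ]
 [ 0.6463 -0.006   0.01  ]
 [ 0.4341  0.0308  0.01  ]] [0.21688147 0.1761145  0.21537387]
dial [0.6957 0.0778 0.026 ]
cap [0.4951 0.0649 0.036 ]
```

View pics/crop1.png

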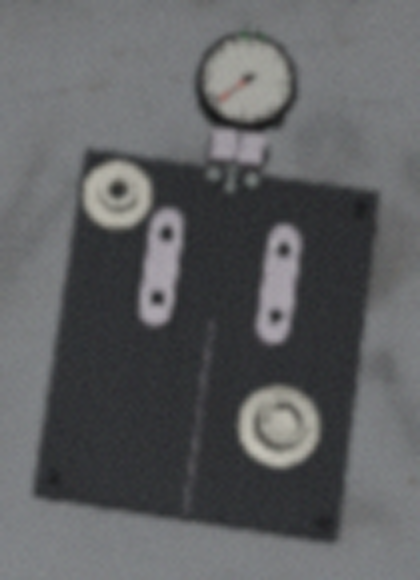

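The crop shows the plate, the scribed line from (212,320) to (186,515), and both cheeks. The cap at (279,426) stands to the right of the line.

```bash
python3 - <<'E'
from h import *
from scipy.optimize import least_squares
p=camera_params('top')
T=lambda u,v:(265+(u+.5)/4-.5,105+(v+.5)/4-.5)
F=[((88,150),(72,85),10),((378,190),(72,-85),10),((336,540),(-131,-85),10),((36,494),(-131,85),10),((161,267),(5,33),26),((278,284),(5,-33),26),((247,78),(121,0),26),((186,515),(-131,0),10)]
P=np.array([ray(p,T(*a),z/1000)[:2] for a,_,z in F]);C=np.array([b for _,b,_ in F])/1000
def tf(q,X): c,s=np.cos(q[2]),np.sin(q[2]);return X@np.array([[c,s],[-s,c]])+q[:2]
r=least_squares(lambda q:(tf(q,C)-P).ravel(),[.6,.08,-.1]);print(r.x,(r.fun.reshape(-1,2)*1000).round(1).tolist())
q=r.x;c,s=np.cos(q[2]),np.sin(q[2])
for uv,z in(((279,428),.018),((281,423),.036)):
  w=ray(p,T(*uv),z);print(w.round(4),((w[:2]-q[:2])@np.array([[c,-s],[s,c]])*1000).round(1))
for X in ([-.075,0],[0,0],[.04,0]):print(X,tf(q,np.array(X)).round(4), np.linalg.norm(tf(q,np.array(X))))
from rig import monitor
from scipy.spatial.transform import Rotation as R
s=monitor.sense();Q=s['ee_rot'];print(R.from_quat([*Q[1:],Q[0]]).as_matrix().round(3).tolist())
pw=camera_params('wrist');V=np.array(pw['view']);print(pw['camera_matrix'],(-V[:3,:3].T@V[:3,3]).round(3),V[:3,:3].round(3).tolist())
E
```

```text
[ 0.57665011  0.09539493 -0.14076439] [[1.7, 1.7], [0.2, -1.3], [-0.9, -1.7], [-0.6, 1.7], [0.8, -0.3], [0.7, -0.7], [-0.1, 0.3], [-1.8, 0.3]]
[0.4966 0.0625 0.018 ] [-74.7 -43.8]
[0.4965 0.0641 0.036 ] [-75.  -42.3]
[-0.075, 0] [0.5024 0.1059] 0.5134356351180059
[0, 0] [0.5767 0.0954] 0.5844874148815559
[0.04, 0] [0.6163 0.0898] 0.6227604229713067
[[0.894, 0.447, -0.001], [0.447, -0.894, 0.002], [0.0, -0.002, -1.0]]
[[311.7314286    0.         258.21419065]
 [  0.         311.7314286  196.11301793]
 [  0.           0.           1.        ]] [ 0.325 -0.479  0.374] [[0.448, -0.894, -0.002], [-0.854, -0.428, 0.296], [-0.265, -0.131, -0.955]]
```

```bash
cat >> h.py <<'E'
Q=[0.57665,0.0954,-0.1408]
def c2w(X,q=Q):
    c,s=np.cos(q[2]),np.sin(q[2]);return np.array([c*X[0]-s*X[1]+q[0],s*X[0]+c*X[1]+q[1]])
def w2c(w,q=Q):
    c,s=np.cos(q[2]),np.sin(q[2]);d=np.array(w[:2])-q[:2];return np.array([c*d[0]+s*d[1],-s*d[0]+c*d[1]])
def where(q=Q):
    from rig import monitor
    from scipy.spatial.transform import Rotation as R
    s=monitor.sense();o=s['ee_rot'];m=R.from_quat([*o[1:],o[0]]).as_matrix()
    print('t',s['time_s'],'tcp comp mm',(w2c(s['ee_pos'],q)*1000).round(1),'z',s['ee_pos'][2],'yaw',np.arctan2(m[1,0],m[0,0]),'zax',m[:,2].round(3),'w',s['width'],'F',np.round(s['contact_force'],2))
    return s,m
E
python3 - <<'E'
from h import *
s,m=where();w=c2w((-.04,-.02));print(w,m.T@(np.array([*w,.21])-s['ee_pos']))
E
```

```text
t 0.1 tcp comp mm [-231.  -647.9] z 0.23042780473441077 yaw 0.46374231582934744 zax [-0.001  0.002 -1.   ] w 0.08527570974368792 F [-0.37 -0.6   0.09]
[0.53423913 0.08121133] [ 0.51404049 -0.40802677  0.02130298]
```

```bash
python3 -m pendant '[[0.514,-0.408,0.02,-2.537,-1],[0.514,-0.408,0.02,-2.537,-1],[0.514,-0.408,0.02,-2.537,-1],[0.514,-0.408,0.02,-2.537,-1],[0.514,-0.408,0.02,-2.537,-1],[0.514,-0.408,0.02,-2.537,-1],[0.514,-0.408,0.02,-2.537,-1],[0.514,-0.408,0.02,-2.537,-1],[0.514,-0.408,0.02,-2.537,-1],[0.514,-0.408,0.02,-2.537,-1],[0.514,-0.408,0.02,-2.537,-1],[0.514,-0.408,0.02,-2.537,-1],[0.514,-0.408,0.02,-2.537,-1],[0.514,-0.408,0.02,-2.537,-1],[0.514,-0.408,0.02,-2.537,-1],[0.514,-0.408,0.02,-2.537,-1],[0.514,-0.408,0.02,-2.537,-1]]'
python3 - <<'E'
from h import *
from rig import get_image
import pickle
where();p=camera_params('wrist');im=get_image('wrist');cv2.imwrite('pics/w1.png',im);pickle.dump(p,open('w1.pkl','wb'))
E
```

```text
time_s: 2.22
ee_pos: [0.5343, 0.0805, 0.2112]
ee_rot: [-0.0, 0.071, 0.997, -0.0]
contact_force: [0.3, 0.1, 0.1]
width: 0.0853
grip_force: 0.0
t 2.225 tcp comp mm [-39.8 -20.7] z 0.21121647381876218 yaw 2.999943554562953 zax [-0. -0. -1.] w 0.08534702056161678 F [0.31 0.12 0.07]
```

View pics/w1.png

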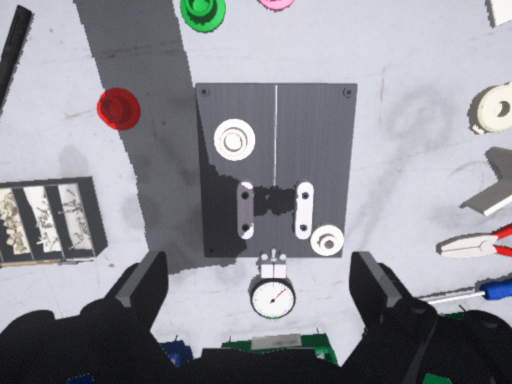

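The wrist view, with comparator -x upwards, shows plate corners near (196,83), (357,83), (343,258) and (205,258). The cap is at (234,140), the cheeks at (246,210) and (304,210), and the dial at (272,298).

```bash
python3 - <<'E'
from h import *
import pickle
from scipy.optimize import least_squares
p=pickle.load(open('w1.pkl','rb'));im=cv2.imread('pics/w1.png');g=im.max(2)
w=(cv2.cvtColor(im,cv2.COLOR_BGR2HSV)[...,1]<60)&(g>170);w=w.astype(np.uint8)
n,l,st,c=cv2.connectedComponentsWithStats(w[110:245,205:338])
for i in range(1,n):
  if st[i,4]>40: print(st[i]+[205,110,0,0,0],(c[i]+[205,110]).round(1))
m=np.zeros_like(w);m[105:175,206:262]=w[105:175,206:262]
k=max(cv2.findContours(m,0,1)[0],key=cv2.contourArea);print('flange',cv2.minEnclosingCircle(k),cv2.fitEllipse(k))
fc=cv2.fitEllipse(k)[0]
F=[((196,83),(-131,-85),10),((357,83),(-131,85),10),((343,258),(72,85),10),((205,258),(72,-85),10),((276,83),(-131,0),10),((272,298),(121,0),26),((246,210),(5,-33),26),((304,210),(5,33),26)]
P=np.array([ray(p,a,z/1000)[:2] for a,_,z in F]);C=np.array([b for _,b,_ in F])/1000
r=least_squares(lambda q:(np.array([c2w(X,q) for X in C])-P).ravel(),Q);q=r.x;print(q,(r.fun.reshape(-1,2)*1000).round(1).tolist())
for uv,z in ((fc,.018),((235,140),.036)):
  a=ray(p,uv,z);print(a.round(4),(w2c(a,q)*1000).round(1),(w2c(a)*1000).round(1))
E
```

```text
[274 110   3  66 113] [274.9 143. ]
[ 214  119   41   42 1316] [234.  139.1]
[241 182  12   7  59] [247.  184.8]
[295 182  19  58 810] [303.9 210.1]
[242 223  12  16  98] [248.6 232.5]
[310 225  28  20 398] [324.7 234.7]
flange ((234.10430908203125, 139.2122344970703), 21.042329788208008) ((234.0149688720703, 139.2196502685547), (40.61506652832031, 41.268611907958984), 150.9576416015625)
[ 0.57571483  0.09488708 -0.14267495] [[-0.9, -1.1], [-0.3, 1.1], [-0.9, -0.9], [-1.1, -0.5], [-0.5, 0.5], [2.1, 1.3], [0.6, -0.7], [0.9, 0.3]]
[0.4968 0.061  0.018 ] [-73.3 -44.8] [-74.2 -45.3]
[0.4958 0.0635 0.036 ] [-74.7 -42.4] [-75.6 -42.9]
```

```bash
sed -i 's/^Q=.*/Q=[0.5762,0.0951,-0.1417]/' h.py
python3 -m pendant '[[0.035,-0.0235,0.05,0,-1],[0.035,-0.0235,0.1,0,-1],[0.035,-0.0235,0.14,0,-1],[0.035,-0.0235,0.17,0,-1],[0.035,-0.0235,0.19,0,-1],[0.035,-0.0235,0.2,0,-1],[0.035,-0.0235,0.207,0,-1],[0.035,-0.0235,0.209,0,-1],[0.035,-0.0235,0.209,0,-1]]'
python3 - <<'E'
from h import *
from rig import get_image
where();cv2.imwrite('pics/w2.png',get_image('wrist'))
b=get_image('side');cv2.imwrite('pics/s2.png',cv2.resize(b[140:250,190:350],None,fx=5,fy=5,interpolation=cv2.INTER_CUBIC))
E
```

```text
time_s: 3.4
ee_pos: [0.4971, 0.0622, 0.0028]
ee_rot: [0.001, 0.07, 0.998, 0.0]
contact_force: [0.7, -0.1, 0.5]
width: 0.0853
grip_force: 0.0
t 3.4 tcp comp mm [-73.7 -43.8] z 0.002795728556035014 yaw 3.0007610110157397 zax [ 0.001 -0.    -1.   ] w 0.08526121253629629 F [ 0.67 -0.12  0.51]
```

View pics/w2.png

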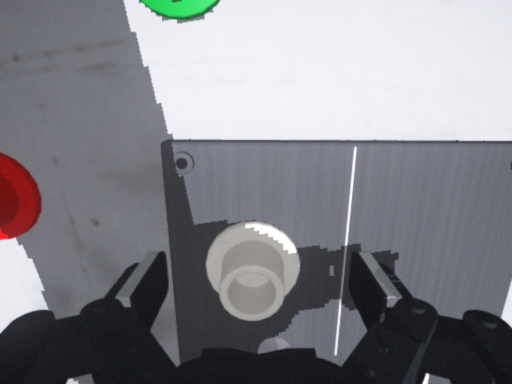

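View pics/s2.png

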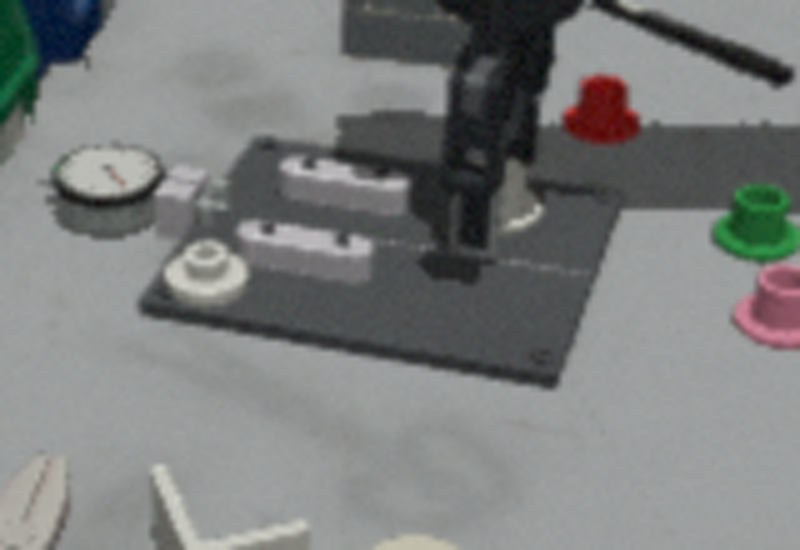

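In the wrist view the flange, at (253,265), sits between the open pads at about (150,270) and (365,275). The side view shows the left fingertip low over the scribed line and touching nothing. I'll push the cap left with the right pad.

```bash
python3 -m pendant '[[0,0.008,0.0015,0,-1],[0,0.015,0.0015,0,-1],[0,0.018,0.0015,0,-1],[0,0.022,0.0015,0,-1],[0,0.026,0.0015,0,-1],[0,0.031,0.0015,0,-1],[0,0.036,0.0015,0,-1],[0,0.041,0.0015,0,-1],[0,0.046,0.0015,0,-1],[0,0.051,0.0015,0,-1],[0,0.056,0.0015,0,-1],[0,0.06,0.0015,0,-1],[0,0.062,0.0015,0,-1],[0,0.064,0.0015,0,-1],[0,0.064,0.0015,0,-1]]'
cat > look.py <<'E'
import sys
from h import *
from rig import get_image
s,m=where();p=camera_params('wrist');im=get_image('wrist');cv2.imwrite(f'pics/{sys.argv[1]}.png',im)
E
python3 look.py w3; sleep 0
```

```text
time_s: 5.38
ee_pos: [0.5055, 0.1256, 0.0008]
ee_rot: [0.0, 0.07, 0.998, 0.0]
contact_force: [0.2, 1.2, 0.3]
width: 0.0859
grip_force: 0.0
t 5.375 tcp comp mm [-74.3  20.2] z 0.0007773309603656721 yaw 3.0008278885895994 zax [ 0.  0. -1.] w 0.08587308597079202 F [0.22 1.23 0.27]
```

View pics/w3.png

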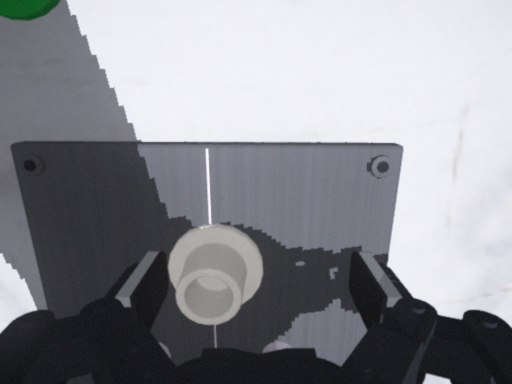

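The flange now spans columns 169–263 and the scribed line runs from (207,150) to (215,345). So the cap is nearly on the line.

```bash
python3 - <<'E'
from h import *
p=camera_params('wrist');im=cv2.imread('pics/w3.png')
for uv,z in(((207,150),.01),((215,345),.01),((169.5,268),.018),((262.5,268),.018),((216,225.5),.018),((209.5,297),.036)):
  print(uv,(w2c(ray(p,uv,z))*1000).round(1))
E
```

```text
(207, 150) [-128.5   -0.8]
(215, 345) [-24.9  -1.4]
(169.5, 268) [-75.6 -19.2]
(262.5, 268) [-75.6  23.4]
(216, 225.5) [-96.6   2.9]
(209.5, 297) [-72.8   1.7]
```

```bash
sed -i 's/^Q=.*/Q=[0.5761,0.0946,-0.1417]/' h.py
python3 -m pendant '[[0,-0.008,0,0,-1],[0,-0.018,0,0,-1],[0,-0.0205,0,0,-1],[0,-0.0205,-0.02,0,-1],[0,-0.0205,-0.05,0,-1],[0.02,-0.0205,-0.06,0,-1],[0.044,-0.0205,-0.06,0,0.72],[0.044,-0.0205,-0.06,0,0.72],[0.044,-0.0205,-0.05,0,0.72],[0.044,-0.0205,-0.04,0,0.72],[0.044,-0.0205,-0.03,0,0.72],[0.044,-0.0205,-0.03,0,0.72],[0.044,-0.0205,-0.03,0,0.72]]' 20
python3 look.py w4
```

```text
time_s: 7.05
ee_pos: [0.4591, 0.1114, 0.0306]
ee_rot: [-0.0, 0.07, 0.998, -0.0]
contact_force: [0.7, 0.2, -0.5]
width: 0.0119
grip_force: 0.0
t 7.05 tcp comp mm [-1.182e+02  1.000e-01] z 0.030638045616819598 yaw 3.0007304979796894 zax [-0. -0. -1.] w 0.011873383154225632 F [ 0.72  0.17 -0.54]
```

View pics/w4.png

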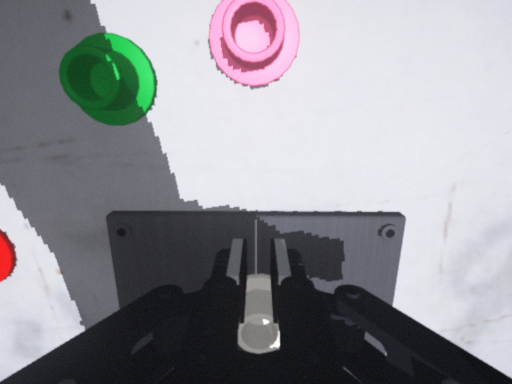

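The fingers, at columns 238–280, straddle the scribed line at 256 with the cap ahead of them. I'll lower and push to just short of the gap.

```bash
python3 -m pendant '[[0,-0.0005,0.01,0,0.72],[0,-0.0005,0.016,0,0.72],[0,-0.0005,0.016,0,0.72],[-0.004,-0.0005,0.016,0,0.72],[-0.008,-0.0005,0.016,0,0.72],[-0.012,-0.0005,0.016,0,0.72],[-0.016,-0.0005,0.016,0,0.72],[-0.021,-0.0005,0.016,0,0.72],[-0.026,-0.0005,0.016,0,0.72],[-0.031,-0.0005,0.016,0,0.72],[-0.036,-0.0005,0.016,0,0.72],[-0.041,-0.0005,0.016,0,0.72],[-0.046,-0.0005,0.016,0,0.72],[-0.05,-0.0005,0.016,0,0.72],[-0.054,-0.0005,0.016,0,0.72],[-0.056,-0.0005,0.016,0,0.72],[-0.056,-0.0005,0.016,0,0.72]]'
python3 look.py w5
python3 - <<'E'
from h import *
from rig import get_image
a=get_image('top');b=get_image('side')
f=lambda i,r,c:cv2.resize(i[r:r+100,c:c+130],None,fx=3,fy=3,interpolation=cv2.INTER_CUBIC)
cv2.imwrite('pics/m5.png',np.vstack([np.hstack([f(a,140,250),f(b,150,200)]),np.hstack([cv2.resize(cv2.imread('pics/w5.png'),(390,292)),np.zeros((292,390,3),np.uint8)])]))
E
```

```text
time_s: 9.22
ee_pos: [0.5146, 0.103, 0.0148]
ee_rot: [0.0, 0.07, 0.998, -0.0]
contact_force: [0.2, 0.5, -0.5]
width: 0.0118
grip_force: 0.1
t 9.225 tcp comp mm [-62.1  -0.3] z 0.01478908061687043 yaw 3.0007055815424124 zax [ 0. -0. -1.] w 0.011793131119047374 F [ 0.22  0.55 -0.49]
```

View pics/m5.png

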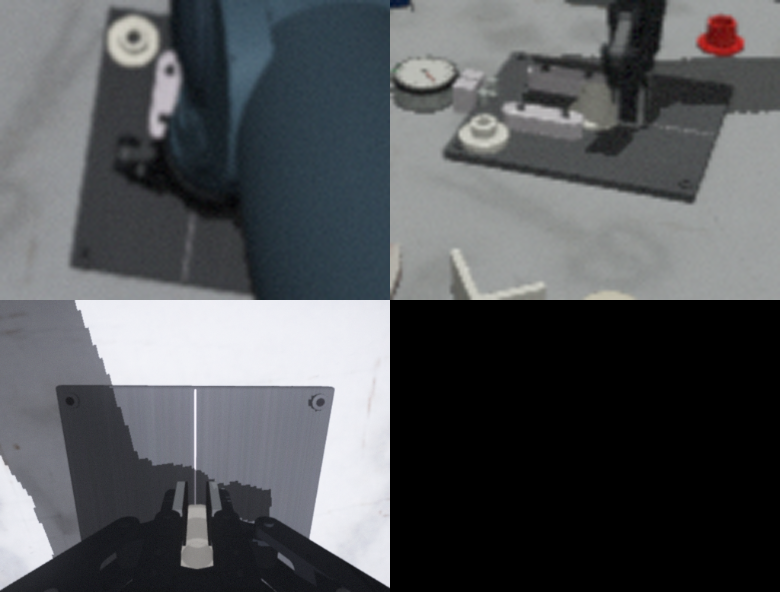

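The cap stands upright at the gap's mouth in the side view, and the fingers are centred on the line. I'll push into the gap slowly.

```bash
python3 -m pendant '[[-0.003,0,0,0,0.72],[-0.006,0,0,0,0.72],[-0.009,0,0,0,0.72],[-0.012,0,0,0,0.72],[-0.015,0,0,0,0.72],[-0.018,0,0,0,0.72],[-0.021,0,0,0,0.72]]'
python3 -m pendant '[[-0.003,0,0,0,0.72],[-0.006,0,0,0,0.72],[-0.009,0,0,0,0.72],[-0.012,0,0,0,0.72],[-0.012,0,0,0,0.72]]'
python3 - <<'E'
from h import *
from rig import get_image
where();b=get_image('side')
cv2.imwrite('pics/s6.png',cv2.resize(b[150:230,190:320],None,fx=5,fy=5,interpolation=cv2.INTER_CUBIC))
E
```

```text
time_s: 10.25
ee_pos: [0.5354, 0.1001, 0.0148]
ee_rot: [0.0, 0.07, 0.998, -0.0]
contact_force: [0.8, -1.0, 0.2]
width: 0.0122
grip_force: 0.1
time_s: 10.88
ee_pos: [0.5475, 0.0984, 0.0148]
ee_rot: [0.0, 0.07, 0.998, -0.0]
contact_force: [0.3, -0.5, -0.1]
width: 0.0122
grip_force: 0.0
t 10.875 tcp comp mm [-28.9  -0.3] z 0.01481195087798625 yaw 3.0006776038963086 zax [ 0. -0. -1.] w 0.012179237879544731 F [ 0.32 -0.5  -0.06]
```

View pics/s6.png

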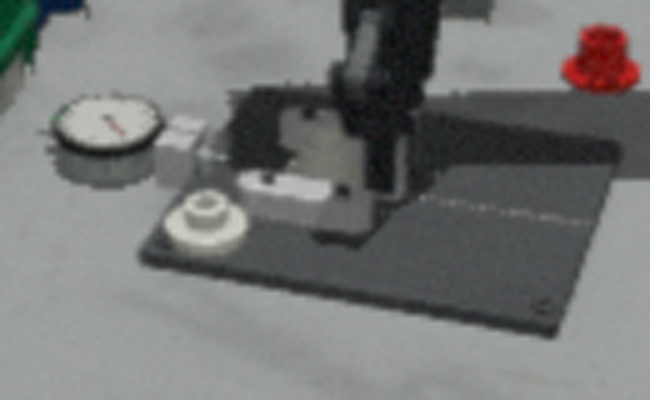

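The cap is inside the gap and upright, with no notable force. I'll carry on towards the pins and take readings as I go.

```bash
python3 -m pendant '[[-0.004,0,0,0,0.72],[-0.008,0,0,0,0.72],[-0.012,0,0,0,0.72],[-0.016,0,0,0,0.72],[-0.02,0,0,0,0.72],[-0.023,0,0,0,0.72],[-0.026,0,0,0,0.72],[-0.028,0,0,0,0.72],[-0.029,0,0,0,0.72]]'
python3 -m pendant '[[-0.001,0,0,0,0.72],[-0.002,0,0,0,0.72],[-0.002,0,0,0,0.72]]'
python3 -m pendant '[[-0.001,0,0,0,0.72],[-0.002,0,0,0,0.72],[-0.002,0,0,0,0.72]]'
python3 -c "from h import *;where()"
```

```text
time_s: 12.05
ee_pos: [0.5759, 0.0943, 0.0148]
ee_rot: [0.0, 0.07, 0.998, -0.0]
contact_force: [0.0, 0.5, -0.0]
width: 0.0118
grip_force: 0.1
time_s: 12.42
ee_pos: [0.5776, 0.0941, 0.0147]
ee_rot: [-0.0, 0.07, 0.998, -0.0]
contact_force: [-1.0, 0.8, 0.4]
width: 0.0121
grip_force: 0.3
time_s: 12.8
ee_pos: [0.5796, 0.0938, 0.0147]
ee_rot: [-0.0, 0.07, 0.998, -0.0]
contact_force: [-1.0, -0.1, -0.0]
width: 0.0119
grip_force: 0.5
t 12.8 tcp comp mm [ 3.6 -0.3] z 0.014698274982261325 yaw 3.000784339961912 zax [-0. -0. -1.] w 0.011869757333950131 F [-1.03 -0.13 -0.05]
```

Spring force has appeared, so I'll advance in small steps until the force rises at the pins.

```bash
python3 -m pendant '[[-0.001,0,0,0,0.72],[-0.001,0,0,0,0.72]]' | grep -E "ee_pos|contact"
python3 -m pendant '[[-0.001,0,0,0,0.72],[-0.001,0,0,0,0.72]]'| grep -E "ee_pos|contact"
python3 -m pendant '[[-0.001,0,0,0,0.72],[-0.001,0,0,0,0.72]]'| grep -E "ee_pos|contact"
```

```text
ee_pos: [0.5807, 0.0937, 0.0148]
contact_force: [-1.1, 0.5, 0.7]
ee_pos: [0.5817, 0.0935, 0.0148]
contact_force: [-1.2, -0.3, 0.9]
ee_pos: [0.5827, 0.0934, 0.0148]
contact_force: [-0.8, 0.8, -0.1]
```

```bash
python3 -m pendant '[[-0.0005,0,0,0,0.72],[-0.0005,0,0,0,0.72]]' | grep -E "ee_pos|contact"
python3 -m pendant '[[-0.0005,0,0,0,0.72],[-0.0005,0,0,0,0.72]]'| grep -E "ee_pos|contact"
python3 - <<'E'
from h import *
from rig import get_image,monitor
where();b=get_image('side');F=[]
for i in range(4):
  get_image('side');F.append(monitor.sense()['contact_force'])
print(np.mean(F,0))
cv2.imwrite('pics/s7.png',cv2.resize(b[160:210,190:290],None,fx=8,fy=8,interpolation=cv2.INTER_CUBIC))
E
```

```text
ee_pos: [0.5831, 0.0933, 0.0148]
contact_force: [-1.5, 0.8, 0.0]
ee_pos: [0.5832, 0.0933, 0.0146]
contact_force: [-3.8, 1.4, 0.5]
t 14.05 tcp comp mm [ 7.2 -0.3] z 0.014613064495402343 yaw 3.0008816218356955 zax [-0.001 -0.    -1.   ] w 0.011904090246066482 F [-3.83  1.39  0.5 ]
[-3.00674988  0.22673705  1.36244901]
```

View pics/s7.png

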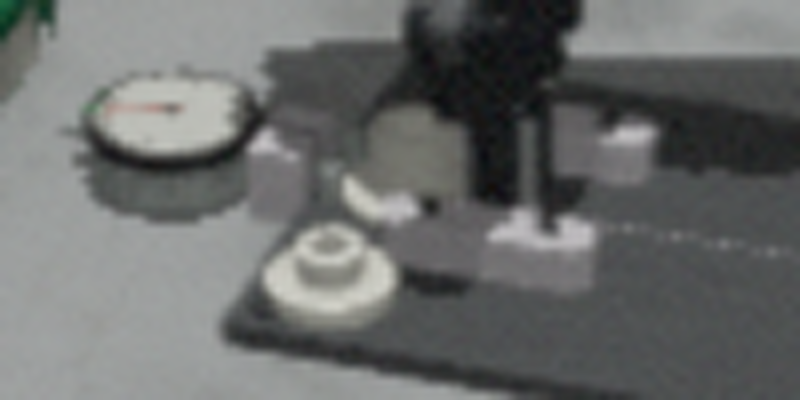

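The needle has turned, the cap stands upright at the pins, and the force jumped from 1.5 to 3–4 N as the arm stalled, so it's seated. I'll add a slight press and hold.

```bash
python3 -m pendant '[[-0.0004,0,0,0,0.72],[-0.0004,0,0,0,0.72],[-0.0004,0,0,0,0.72],[-0.0004,0,0,0,0.72],[-0.0004,0,0,0,0.72],[-0.0004,0,0,0,0.72],[-0.0004,0,0,0,0.72],[-0.0004,0,0,0,0.72]]'
python3 -c "
from h import *
s,m=where()
from rig import job
f=-s['contact_force'][0]
if 2<f<12: print(job.finish_job())"
```

```text
time_s: 15.3
ee_pos: [0.5836, 0.0932, 0.0146]
ee_rot: [-0.0, 0.07, 0.998, -0.0]
contact_force: [-5.4, 0.1, 1.0]
width: 0.0122
grip_force: 2.2
t 15.3 tcp comp mm [ 7.7 -0.3] z 0.01462941088088172 yaw 3.0008511194695786 zax [-0.001 -0.    -1.   ] w 0.012240794750880921 F [-5.42  0.12  1.01]
the job is handed in; nothing more can be done
None
```

I pushed the end cap through the gap until it stopped at the anvil pins with the dial needle turned, and handed the job in with the fingertips holding it there at about 5 N; the hand-in returned no verdict.

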